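Put the washed soap box back together on its tray

TASK

The washed soap box lies in pieces on the counter: put it back together on the dark slate tray. First set the purple base in the middle of the tray, lengthwise along it, then seat the white slatted drainer in the base, lay the olive-green soap in the drainer lengthwise, and last put the pale lilac lid on so that it sits level on the rim of the base all round. Leave the pink soap, the nail brush, the cream jar and the tumbler where they are.

Things in the scene. Friction and masses are not known exactly. Their poses are not given: they have to be found in the camera images.
- tray_top (a point): Dark grey slate tray, fixed to the counter: a flat slab 144 mm long (along its x), 104 mm wide (y), 8 mm thick, its ends fully rounded (radius 52 mm). The point is the centre of its top face, 8 mm above the counter; z up.
- base_c (a point): Soap box base: deep purple drip tray, open upward, upright. 103 mm long (x), 69 wide (y), 16 high, outer walls upright. Point: its centre, 8 mm above its underside; z up. Rim 4.5 mm wide; floor 3 mm thick; hollow 94 x 60 mm at the rim, sloping to 89 x 55 at the floor (centres the drainer). Half-turn symmetric. 0.08-0.15 kg. Grip across the 69 mm width.
- drainer_c (a point): White drainer, upright on four feet: 86 mm long (x), 52 wide (y), 27 high. Point: its centre, 13.5 mm above its feet; z up. Inside 82 x 48, 13 mm deep, slatted floor 14 mm above the feet. Half-turn symmetric. Seated in the base, its centre is 8.5 mm above the base's and its walls stand 14 mm proud of the rim: grip across the 52 mm by the top 9 mm only. 0.04-0.07 kg.
- soap_c (a point): Olive-green bar of soap lying flat: 74 mm long (x), 42 wide (y), 30 high, edges rounded by 5 mm. Point: its centre, 15 mm above its underside; z up. In the drainer it lies on the slats, its centre 15.5 mm above the drainer's, standing 17 mm proud of the drainer's walls: grip across the 42 mm by the top 12 mm. Half-turn symmetric. 0.07-0.13 kg.
- lid_c (a point): Soap box lid: pale lilac cover, closed on top, open side down as used. 102 mm long (x), 68 wide (y), 37 high. Point: its centre, 18.5 mm above its lower edge; z up. Walls 4 mm, inside 94 x 60, 34 mm deep. Half-turn symmetric. It goes over soap and drainer; its edge rests on the base's rim, its centre then 26.5 mm above the base's. Grip across the 68 mm. 0.05-0.11 kg.
- pink_c (a point): Bystander, loose: pink bar of soap, 70 x 46 x 22 mm, lying flat; the point is its centre.
- brush_c (a point): Bystander, loose: wooden nail brush with an arched handle, bristles down, 86 x 38 x 42 mm high; the point is on its axis 20 mm above the counter.
- jar_c (a point): Bystander, loose: amber glass cream jar with a white lid, 62 mm across, 44 mm high; the point is its centre.
- tumbler_c (a point): Bystander, loose: light blue open tumbler, upright, 72 mm across, 85 mm high; the point is on its axis, half-way up.
Not all that is in view belongs to the job. Of the things like the part that bears base_c, leave any that is turquoise; of the rest the smaller one is meant.

How it is judged:
On the way, in this order (a step that is already met when the one before it is completed fails the run):
1. the base stands in the middle of the tray, lengthwise along it, released (horizontal distance between base_c and tray_top below 0.015 m and z of base_c in the frame of tray_top between 0.005 and 0.011 m and angle between the x axis of base_c and the x axis of tray_top, either way round below 0.26 rad and angle between base_c's own z axis and vertical below 0.1 rad and contact force between the fingers and base below 0.05 N), for 0.2 s.
2. the drainer is seated in the base on the tray, released (horizontal distance between base_c and tray_top below 0.015 m and z of base_c in the frame of tray_top between 0.005 and 0.011 m and angle between the x axis of base_c and the x axis of tray_top, either way round below 0.26 rad and angle between each of base_c, drainer_c's own z axis and vertical below 0.1 rad and horizontal distance between drainer_c and base_c below 0.006 m and z of drainer_c in the frame of base_c between 0.0055 and 0.0115 m and angle between the x axis of drainer_c and the x axis of base_c, either way round below 0.15 rad and contact force between the fingers and drainer below 0.05 N), for 0.2 s.
3. the olive-green soap lies in the drainer, released (horizontal distance between base_c and tray_top below 0.015 m and z of base_c in the frame of tray_top between 0.005 and 0.011 m and angle between the x axis of base_c and the x axis of tray_top, either way round below 0.26 rad and angle between each of base_c, drainer_c, soap_c's own z axis and vertical below 0.1 rad and horizontal distance between drainer_c and base_c below 0.006 m and z of drainer_c in the frame of base_c between 0.0055 and 0.0115 m and angle between the x axis of drainer_c and the x axis of base_c, either way round below 0.15 rad and horizontal distance between soap_c and drainer_c below 0.008 m and z of soap_c in the frame of drainer_c between 0.0125 and 0.0185 m and angle between the x axis of soap_c and the x axis of drainer_c, either way round below 0.25 rad and contact force between the fingers and soap below 0.05 N), for 0.2 s.
4. the lid rests level on the base's rim (horizontal distance between base_c and tray_top below 0.015 m and z of base_c in the frame of tray_top between 0.005 and 0.011 m and angle between the x axis of base_c and the x axis of tray_top, either way round below 0.26 rad and angle between each of base_c, lid_c's own z axis and vertical below 0.1 rad and horizontal distance between lid_c and base_c below 0.008 m and z of lid_c in the frame of base_c between 0.0235 and 0.0295 m and angle between the x axis of lid_c and the x axis of base_c, either way round below 0.15 rad), for 0.2 s.
At the end, for the whole second after the job is handed in: Base level on the tray, centres within 15 mm, lengthwise within 15 deg; drainer seated in the base (6 mm, 8 deg), soap level in the drainer (8 mm, 14 deg), lid level on the base's rim (8 mm, 8 deg), each within 3 mm of its seated height and tilted under 5.7 deg; all released and at rest (all of step 4 and horizontal distance between drainer_c and base_c below 0.006 m and z of drainer_c in the frame of base_c between 0.0055 and 0.0115 m and angle between the x axis of drainer_c and the x axis of base_c, either way round below 0.15 rad and angle between each of drainer_c, soap_c's own z axis and vertical below 0.1 rad and horizontal distance between soap_c and drainer_c below 0.008 m and z of soap_c in the frame of drainer_c between 0.0125 and 0.0185 m and angle between the x axis of soap_c and the x axis of drainer_c, either way round below 0.25 rad and linear speed of each of base, drainer, soap, lid below 0.02 m/s and contact force between the fingers and base below 0.05 N and contact force between the fingers and drainer below 0.05 N and contact force between the fingers and soap below 0.05 N and contact force between the fingers and lid below 0.05 N); the robot touches nothing.
It fails at once if the pink soap is moved by more than 20 mm (distance of pink_c from where it was at the start of the episode above 0.02 m).
It fails at once if the nail brush is moved by more than 20 mm (distance of brush_c from where it was at the start of the episode above 0.02 m).
It fails at once if the cream jar is moved by more than 20 mm (distance of jar_c from where it was at the start of the episode above 0.02 m).
It fails at once if the tumbler is moved by more than 20 mm (distance of tumbler_c from where it was at the start of the episode above 0.02 m).
It also fails if it takes over 120 s, if anything falls off the work surface, if the arm or the gripper's body presses on something with over 40 N, if the wrist force passes 120 N, or if a joint passes its speed limit or range.

ROBOT

A 6-joint arm with a two-finger parallel gripper is mounted at the origin on the work surface. World frame = base frame: x ahead of the robot, y to its left, z up, the work surface at z = 0. Lengths are in m, angles in rad, forces in N, time in s.
With the tool pointing down it reaches from about 0.25 to 0.725 m from the base axis. Payload 4 kg.
Tool frame: the origin (TCP) lies on the mounting face of the last link; the fingertips stand 173 mm ahead of it and the grasp point (between the pads) lies 155 mm ahead of it (ctrl.tip_extent is the distance from the TCP to the fingertips, in m); x points along the fingers, z is the direction in which the jaws open and shut, and the axes are right-handed (so a half turn about x gives the same grasp; the last joint's range is limited). The gripper opens to 85 mm and grips with 20 to 120 N. Pads are 22 mm wide; open, the fingers measure 114 mm over their backs; the gripper's body (76 mm by 85 mm) begins 54 mm behind the grasp point. The pads swing forward as they close: fully open they stand 13 mm farther back than shut.
Start: joints at [1.347, 0.241, 0.005, 1.335, 0, 1.571], TCP at [0.111, 0.488, 0.405] pointing down, gripper open.
Joint ranges: [-2.72, 2.72], [-1.05, 1.87], [-1.09, 1.28], [-1.99, 2.15], [-1.42, 1.44], [-3.14, 3.14]. Speed limits (rad/s): [2.79, 2.79, 3.14, 3.14, 3.14, 3.14].

INTERFACE

Orientations are given as a rotation vector (axis times angle).
In Python, from workcell import ctrl gives the robot as it stands. Calls block until the motion is done:
- ctrl.move_to(position, orientation): joint-space move of the TCP to a pose.
- ctrl.line_to(position, ori=None, feed=0.15, contact_N=None): straight line of the TCP; ori=None keeps the orientation; feed is the mean speed in m/s. With contact_N (N) it stops when the force on the tool has changed by that much, and returns True; else False.
- ctrl.move_joints(angles): joint-space move.
- ctrl.command_gripper(opening): finger opening in m; the grip force is fixed at half the most; returns when the fingers have stopped.
- ctrl.hold(seconds).
- ctrl.solve_ik(position, orientation): joint angles nearest the present ones, or None.
- ctrl.state(): the state.
- ctrl.grab_frame(name): name is "scene" or "top"; returns a dict with "color" (400x640x3 uint8, red, green, blue), "z_map" (400x640 float32, m along the optical axis (not along the pixel's ray), 0 where there is no reading), "fx", "fy", "cx", "cy" (pixels), "R" (3x3) and "t" (3): a world point X has camera coordinates R X + t. Camera axes: x right, y down, z forward; pixel columns grow to the right and rows downward; lengths in m; the calibration is good to about 2 mm. A picture is of the moment at which its call begins.
A pose or a line that the arm cannot do raises ctrl.MotionError and nothing moves.
- ctrl.sign_off(): hands the job in, once; it reports no verdict.
Trained networks look in a picture, given as the dict that the camera call returned (one of the last four; its "shot" number tells which), for a name from the list of things; names that differ only in an ending like _2 or _b are one class to them, and where a whole thing is asked for, a point or a joint stands for the part that bears it (a point fixed in the world has none). Each returns a list of dicts, best first, with "p" (0 to 1); they miss things now and then, are a little off and sometimes report something else, mostly with a low value. They report only what shows in the picture. A call takes as long as a camera call. They do not tell look-alikes from the thing itself.
- ctrl.masks_of(label, picture): "region" (400x640 bool, what is visible of it) and "point" ([column, row] in pixels, amid what is visible of it).
- ctrl.landmark_of(label, picture): "point" ([column, row] in pixels: a listed point, or the origin of a listed thing).
The state is a dict: "t": time; "q": joint angles; "dq": joint speeds; "effort": joint torques, N m; "position": TCP position; "eef_rot": TCP orientation; "ft_force": force on the tool from outside, world axes, zero at the start; "wrist_torque": the same for the moment, N m; "opening": finger opening in m.
Only numpy, scipy, OpenCV 4.12 (cv2) and the standard library are available. Lean on these libraries where they do the work, as an engineer would, in place of code of your own. Each camera call takes 0.05 s, during which the arm holds its last target.

## Working session

There is one attempt and no reset: what is moved stays moved. The work goes in short steps, each a Python script; the robot and the scene stay as the last script left them, time stands still between calls to the robot, and variables do not carry over. Pictures are saved under pics/ and viewed, and the job is handed in when it is done.

```bash
ls; mkdir -p pics
python3 - <<'E'
from workcell import ctrl
import cv2,numpy as np
for n in("scene","top"):
    f=ctrl.grab_frame(n); cv2.imwrite(f"pics/{n}0.png",f["color"][:,:,::-1]); print(n,f["fx"],f["cx"],f["cy"],np.round(f["R"],3).tolist(),np.round(f["t"],3))
s=ctrl.state();print(s["position"],s["eef_rot"],s["opening"],s["t"])
E
```

```text
pics
scene 361.6719816305679 325.2379644209884 200.62165412846755 [[-0.809, 0.588, 0.012], [0.395, 0.558, -0.73], [-0.436, -0.585, -0.684]] [ 0.412 -0.128  1.146]
top 465.4565693875255 321.55643784443276 201.56485413358885 [[-0.009, -1.0, -0.007], [-0.99, 0.01, -0.142], [0.142, 0.005, -0.99]] [-0.032  0.459  1.131]
[0.11092014 0.48730086 0.40392206] [-1.0439257   1.30825277  1.04200161] 0.08516011300387488 0.1
```

View pics/top0.png

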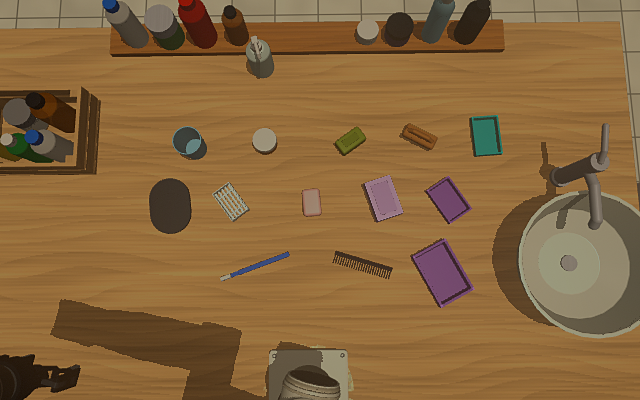

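View pics/scene0.png

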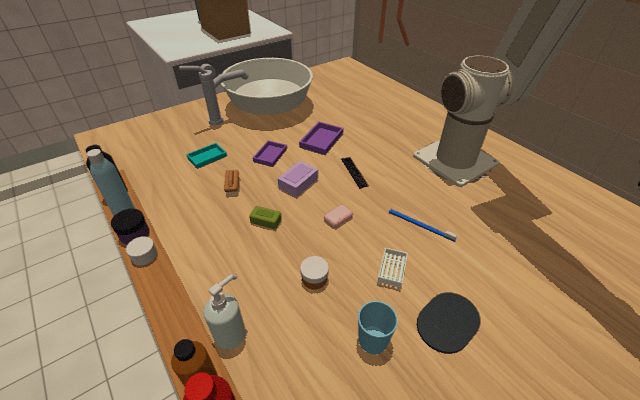

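The top picture shows the tray at (170,206), drainer (231,202), pink soap (312,202), lid (383,198), small purple base (448,200), large purple look-alike (442,272), turquoise one (486,136), soap (350,141), brush (419,136), jar (264,141) and tumbler (188,142).

```bash
cat > h.py <<'E'
from workcell import ctrl
import cv2,numpy as np
from scipy.spatial.transform import Rotation as Ro
def cloud(f):
    z=f["z_map"];v,u=np.mgrid[:400,:640]
    P=np.stack([(u-f["cx"])/f["fx"]*z,(v-f["cy"])/f["fy"]*z,z],-1)
    W=(P-f["t"])@f["R"]
    W[z==0]=np.nan
    return W
def onplane(f,uv,h):
    uv=np.asarray(uv,float).reshape(-1,2)
    d=np.c_[(uv[:,0]-f["cx"])/f["fx"],(uv[:,1]-f["cy"])/f["fy"],np.ones(len(uv))]@f["R"]
    c=-f["R"].T@f["t"]
    return c+d*((h-c[2])/d[:,2])[:,None]
def rect(XY):
    (c,s,a)=cv2.minAreaRect((XY*1000).astype(np.float32))
    if s[0]<s[1]: s=(s[1],s[0]);a+=90
    return np.array(c)/1000,s,(np.deg2rad(a)+np.pi/2)%np.pi-np.pi/2
E
python3 - <<'E'
from h import *
H=dict(tray_top=.008,base_c=.016,drainer_c=.027,soap_c=.03,lid_c=.037,pink_c=.022,brush_c=.042,jar_c=.044,tumbler_c=.085)
f=ctrl.grab_frame("top");W=cloud(f)
print("table z",np.nanmedian(W[220:240,200:320,2]))
vis=f["color"][:,:,::-1].copy()
for n in H:
    try: ms=ctrl.masks_of(n,f)
    except Exception as e: print(n,e);continue
    for m in ms[:3]:
        r=m["region"]; 
        p=W[r];p=p[np.isfinite(p[:,2])]
        k=p[:,2]>H[n]-.006
        zz=np.round(np.percentile(p[:,2],[5,50,95]),3)
        o=rect(p[k][:,:2]) if k.sum()>5 else None
        print(n,round(m["p"],2),np.round(m["point"]),zz,o and (np.round(o[0],4),np.round(o[1],0),round(o[2],3)))
    l=ctrl.landmark_of(n,f)
    for x in l[:2]: print("   lm",round(x["p"],2),np.round(x["point"],1),np.round(onplane(f,x["point"],H[n]/2),4))
cv2.imwrite("pics/crop1.png",cv2.resize(vis[90:320,130:530],None,fx=2,fy=2,interpolation=cv2.INTER_CUBIC))
f=ctrl.grab_frame("scene")
cv2.imwrite("pics/crop2.png",cv2.resize(f["color"][110:370,170:500,::-1],None,fx=2.3,fy=2.3,interpolation=cv2.INTER_CUBIC))
E
```

```text
table z -0.0009619468233971677
tray_top 0.88 [170. 206.] [0.003 0.007 0.011] (array([0.457 , 0.3533]), array([143., 106.]), np.float64(0.129))
   lm 0.92 [167.9 207.6] [[0.4515 0.3577 0.004 ]]
base_c 0.68 [445. 272.] [-0.     0.005  0.023] (array([ 0.2814, -0.3343]), array([143.,  97.]), np.float64(0.486))
base_c 0.63 [485. 133.] [-0.001  0.004  0.017] (array([ 0.6323, -0.4643]), array([105.,  71.]), np.float64(0.059))
base_c 0.58 [446. 198.] [-0.001  0.003  0.016] (array([ 0.4638, -0.3589]), array([101.,  71.]), np.float64(0.592))
   lm 0.81 [440.  272.6] [[ 0.2804 -0.3301  0.008 ]]
   lm 0.68 [445.7 195.7] [[ 0.4743 -0.3535  0.008 ]]
drainer_c 0.77 [229. 201.] [0.    0.013 0.027] (array([0.4635, 0.1947]), array([86., 52.]), np.float64(0.639))
drainer_c 0.54 [350. 138.] [0.013 0.029 0.033] (array([ 0.6192, -0.111 ]), array([75., 42.]), np.float64(-0.949))
   lm 0.79 [230.4 201.6] [[0.464  0.1956 0.0135]]
soap_c 0.71 [351. 141.] [0.013 0.028 0.033] (array([ 0.6191, -0.1111]), array([75., 42.]), np.float64(-0.944))
soap_c 0.18 [448. 196.] [-0.001  0.003  0.016] None
   lm 0.69 [350.8 
[... 299 characters left out ...]
4(-0.005))
   lm 0.91 [311.4 202.3] [[ 0.4604 -0.0105  0.011 ]]
brush_c 0.74 [350. 141.] [0.006 0.028 0.033] None
brush_c 0.6 [418. 138.] [0.017 0.028 0.041] (array([ 0.6281, -0.2902]), array([54., 12.]), np.float64(1.037))
   lm 0.91 [420.5 135.9] [[ 0.6287 -0.2926  0.021 ]]
   lm 0.58 [312.6 198.9] [[ 0.4677 -0.0138  0.021 ]]
jar_c 0.81 [261. 144.] [0.005 0.043 0.046] (array([0.6177, 0.1074]), array([61., 59.]), np.float64(-1.305))
   lm 0.66 [262.3 144.7] [[0.6097 0.1145 0.022 ]]
tumbler_c 0.87 [186. 141.] [0.002 0.045 0.085] (array([0.6069, 0.2916]), array([70., 70.]), np.float64(1.155))
tumbler_c 0.16 [381. 199.] [0.03  0.036 0.04 ] None
   lm 0.96 [192.6 143.7] [[0.6087 0.2881 0.0425]]
```

View pics/crop1.png

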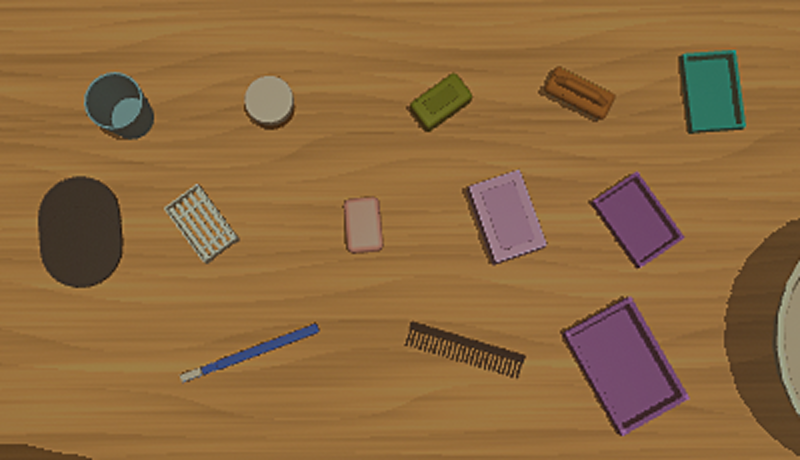

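View pics/crop2.png

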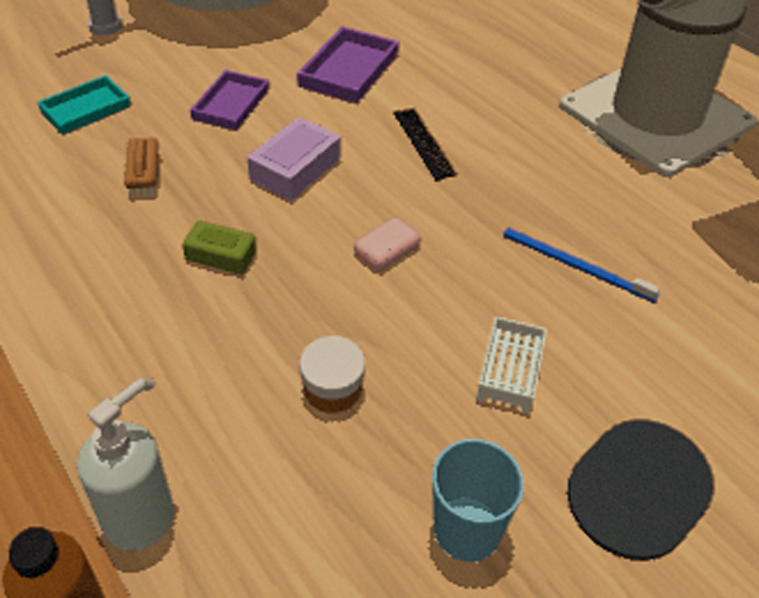

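```bash
cat >> h.py <<'E'
def moments(XY):
    c=XY.mean(0);w,v=np.linalg.eigh(np.cov((XY-c).T));a=np.arctan2(v[1,1],v[0,1])
    return c,4*np.sqrt(w[::-1]),(a+np.pi/2)%np.pi-np.pi/2
def Rt(a): # tool down, jaws along angle a
    z=np.array([np.cos(a),np.sin(a),0]);x=np.array([0,0,-1.]);return Ro.from_matrix(np.c_[x,np.cross(z,x),z]).as_rotvec()
E
python3 - <<'E'
from h import *
print(ctrl.tip_extent)
H=dict(tray_top=.008,soap_c=.03,lid_c=.037,drainer_c=.027,base_c=.016)
for n in("top","scene"):
    f=ctrl.grab_frame(n);W=cloud(f)
    print(n,"table",np.nanmedian(W[235:245,250:300,2]) if n=="top" else np.nanmedian(W[230:260,290:300,2]))
    for k in H:
        for m in ctrl.masks_of(k,f):
            if m["p"]<.4: continue
            p=W[m["region"]];p=p[np.isfinite(p[:,2])]
            t=p[(p[:,2]>H[k]-.006)&(p[:,2]<H[k]+.006)]
            if len(t)<30: continue
            c,s,a=moments(t[:,:2]);o=rect(t[:,:2])
            print(k,round(m["p"],2),np.round(m["point"]),"mom",np.round(c,4),np.round(s,3),round(a,3),"rect",np.round(o[0],4),np.round(o[1]),round(o[2],3))
for a in(0.6+np.pi/2,.6-np.pi/2): print(ctrl.solve_ik([.4645,-.359,.25],Rt(a)))
for a in(np.pi/2,-np.pi/2): print(ctrl.solve_ik([.457,.353,.25],Rt(a)))
E
```

```text
0.1734
top table -0.0010242243502273573
tray_top 0.81 [170. 207.] mom [0.4556 0.3526] [0.145 0.109] 0.144 rect [0.4557 0.3535] [140. 106.] 0.082
soap_c 0.65 [352. 142.] mom [ 0.6179 -0.1111] [0.084 0.047] -0.945 rect [ 0.6189 -0.1112] [74. 42.] -0.964
lid_c 0.85 [382. 197.] mom [ 0.467  -0.1906] [0.118 0.079] 0.312 rect [ 0.4674 -0.1906] [102.  69.] 0.309
drainer_c 0.74 [227. 204.] mom [0.4611 0.1878] [0.134 0.08 ] 0.556 rect [0.4637 0.1944] [87. 52.] 0.643
base_c 0.9 [449. 196.] mom [ 0.4636 -0.36  ] [0.148 0.112] 0.567 rect [ 0.4641 -0.359 ] [103.  71.] 0.571
base_c 0.87 [442. 270.] mom [ 0.2812 -0.3378] [0.203 0.15 ] 0.457 rect [ 0.2812 -0.3341] [143.  96.] 0.488
base_c 0.59 [482. 134.] mom [ 0.6284 -0.4606] [0.148 0.108] 0.03 rect [ 0.6309 -0.4629] [103.  70.] 0.065
scene table 0.001439521836338535
tray_top 0.96 [448. 323.] mom [0.4594 0.3549] [0.151 0.109] 0.124 rect [0.4531 0.3524] [150. 103.] 0.127
soap_c 0.6 [264. 220.] mom [ 0.6204 -0.1078] [0.085 0.049] -0.937 rect [ 0.6197 -0.1107] [73. 43.] -0.964
lid_c 0.7 [300. 178.] mom [ 0.4706 -0.1872] [0.121 0.082] 0.335 rect [ 0.4675 -0.191 ] [104.  70.] 0.316
base_c 0.77 [321. 138.] mom [ 0.2842 -0.3316] [0.222 0.14 ] 0.535 rect [ 0.2806 -0.3343] [148.  97.] 0.472
base_c 0.75 [270. 156.] mom [ 0.4664 -0.3585] [0.157 0.105] 0.652 rect [ 0.465  -0.3586] [108.  72.] 0.577
base_c 0.61 [208. 155.] mom [ 0.6318 -0.4632] [0.141 0.115] 0.209 rect [ 0.6318 -0.465 ] [104.  76.] 0.052
[-6.57980506e-01  5.16761004e-01 -4.84176983e-03  1.04919355e+00
 -4.44089210e-16 -1.25798051e+00]
[-0.65798051  0.516761   -0.00484177  1.04919355  0.          1.88361215]
[ 0.65770175  0.49974348 -0.03379725  1.03725559  0.          0.65770175]
[ 6.57701748e-01  4.99743483e-01 -3.37972549e-02  1.03725559e+00
 -4.44089210e-16 -2.48389091e+00]
```

Consistent across both cameras. Tray is at (0.4565,0.3535) with angle 0.13, small base at (0.4645,-0.359) with angle 0.577. I'll pick the base now, feeling for the counter.

Run:
```python
from h import *
c=[.4645,-.359];R=Rt(.577+np.pi/2)
ctrl.move_to([*c,.25],R)
ctrl.line_to([*c,.19],feed=.15)
hit=ctrl.line_to([*c,.160],feed=.03,contact_N=3)
s=ctrl.state();print(hit,s["position"],s["ft_force"],s["opening"],s["t"])
```

```text
True [ 0.46426165 -0.35883378  0.16031724] [-0.56130807  0.29702134  4.45603763] 0.08524920415491907 6.4333
```

Run:
```python
from h import *
c=[.4645,-.359]
ctrl.line_to([*c,.168],feed=.05)
ctrl.command_gripper(.05)
s=ctrl.state();print(s["position"],s["ft_force"],s["opening"],s["t"])
ctrl.line_to([*c,.20],feed=.08)
s=ctrl.state();print(s["position"],s["ft_force"],s["opening"],s["t"])
f=ctrl.grab_frame("scene");cv2.imwrite("pics/a.png",cv2.resize(f["color"][60:260,150:450,::-1],None,fx=2.5,fy=2.5))
```

```text
[ 0.46457894 -0.35906774  0.16829078] [-0.40404676  0.01153491  3.47890578] 0.06740624641170816 7.0583
[ 0.46448197 -0.35898317  0.20014776] [ 0.09977651  0.13539013 -0.77676687] 0.06743837087507398 7.6083
```

View pics/a.png

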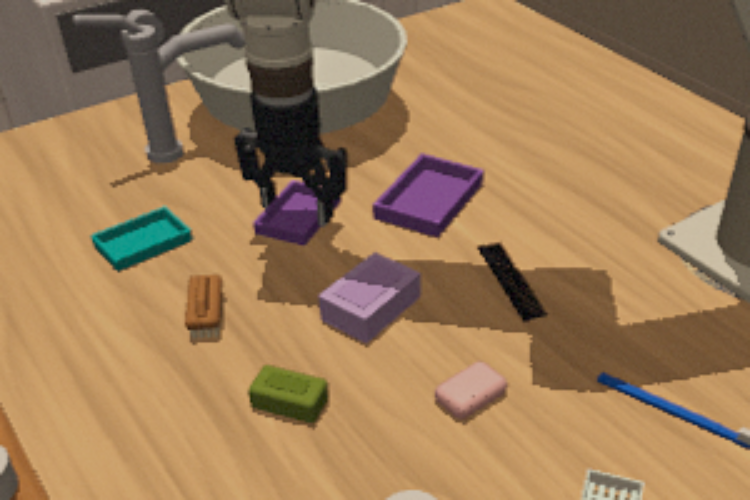

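Held and lifted: opening 67 mm, base visible in the jaws at about (300,212).

```bash
cat >> h.py <<'E'
def place(c,a,zt,zup=.30,open_to=.085,N=4):
    R=Rt(a)
    ctrl.move_to([*c,zup],R)
    ctrl.line_to([*c,zt+.012],feed=.15)
    hit=ctrl.line_to([*c,zt-.004],feed=.02,contact_N=N)
    s=ctrl.state();print("place",hit,np.round(s["position"],4),np.round(s["ft_force"],2),s["opening"],s["t"])
    return hit
def look(n,tag,box,fx):
    f=ctrl.grab_frame(n);r0,r1,c0,c1=box
    cv2.imwrite(f"pics/{tag}.png",cv2.resize(f["color"][r0:r1,c0:c1,::-1],None,fx=fx,fy=fx,interpolation=cv2.INTER_CUBIC));return f
E
python3 - <<'E'
from h import *
ctrl.line_to([.4645,-.359,.30],feed=.2)
place([.4565,.3535],.13+np.pi/2,.176)
look("scene","b",(200,400,250,550),2.5)
E
```

```text
place True [0.4565 0.3535 0.1764] [-0.64  0.09  4.66] 0.06722228590480883 12.3333
```

View pics/b.png

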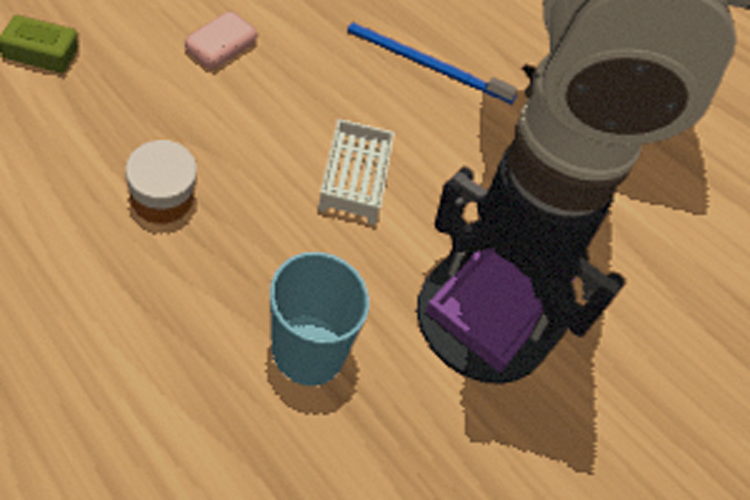

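The base rests on the tray at about (490,310) with the jaws still closed. I'll release, back off and measure.

```bash
cat >> h.py <<'E'
def meas(k,zt,near,rad=.03,pmin=.2):
    for n in("top","scene"):
        f=ctrl.grab_frame(n);W=cloud(f)
        for m in ctrl.masks_of(k,f):
            if m["p"]<pmin: continue
            p=W[m["region"]];p=p[np.isfinite(p[:,2])]
            t=p[(abs(p[:,2]-zt)<.006)]
            if len(t)<30: continue
            o=rect(t[:,:2])
            if np.hypot(*(o[0]-near))>rad: continue
            c,s,a=moments(t[:,:2])
            print(k,n,round(m["p"],2),"rect",np.round(o[0],4),np.round(o[1]),round(o[2],3),"mom",np.round(c,4),round(a,3),"z",round(float(np.median(t[:,2])),4))
E
python3 - <<'E'
from h import *
ctrl.command_gripper(.085)
ctrl.line_to([.4565,.3535,.28],feed=.15)
ctrl.move_to([.4637,.1,.32],Rt(.64+np.pi/2))
meas("base_c",.024,[.4565,.3535])
meas("drainer_c",.027,[.4635,.1947])
meas("tray_top",.008,[.4565,.3535])
look("top","c",(100,300,100,400),2.5)
print(ctrl.state()["t"])
E
```

```text
base_c top 0.62 rect [0.4567 0.3529] [103.  71.] 0.127 mom [0.4587 0.3535] 0.096 z 0.0229
base_c scene 0.91 rect [0.4553 0.3523] [106.  69.] 0.131 mom [0.4593 0.3531] 0.141 z 0.0246
drainer_c scene 0.96 rect [0.4629 0.1935] [89. 50.] 0.643 mom [0.4659 0.1934] 0.654 z 0.0269
tray_top top 0.98 rect [0.458  0.3599] [142.  97.] -0.099 mom [0.4548 0.3583] -0.039 z 0.0072
tray_top scene 0.85 rect [0.4534 0.3526] [149. 106.] 0.172 mom [0.4736 0.3603] -0.141 z 0.0092
15.2167
```

View pics/c.png

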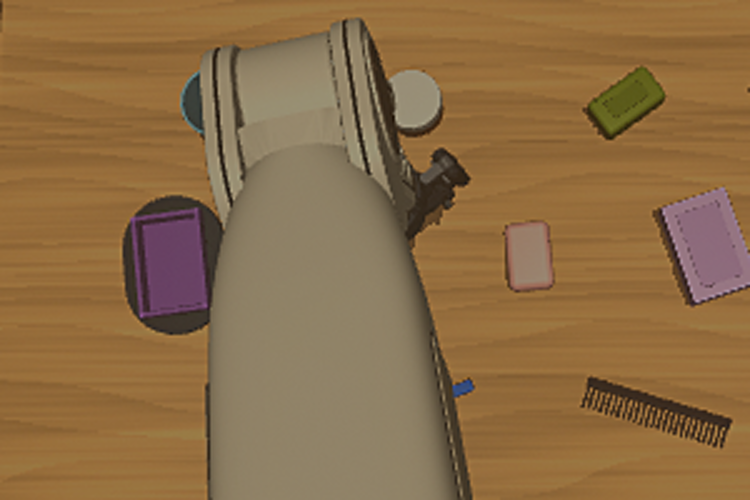

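Base is at (0.456,0.353), angle 0.128, and centred on the tray (picture pixel (170,262)). Next is the drainer.

Run:
```python
from h import *
c=[.4635,.1943];R=Rt(.641+np.pi/2)
ctrl.move_to([*c,.28],R); ctrl.command_gripper(.072)
hit=ctrl.line_to([*c,.188],feed=.08,contact_N=6)
ctrl.command_gripper(.035)
s=ctrl.state();print(hit,s["position"],s["ft_force"],s["opening"],s["t"])
ctrl.line_to([*c,.23],feed=.1)
s=ctrl.state();print(s["position"],s["ft_force"],s["opening"],s["t"])
look("scene","d",(150,400,250,550),2.4)
```

```text
False [0.46384525 0.19446701 0.18906265] [-1.31226408 -0.36108423  6.30708874] 0.050268065061113504 17.625
[0.46334676 0.1942276  0.22983399] [ 0.33550578 -0.19456805 -0.46903963] 0.050374267927635843 18.1917
```

View pics/d.png

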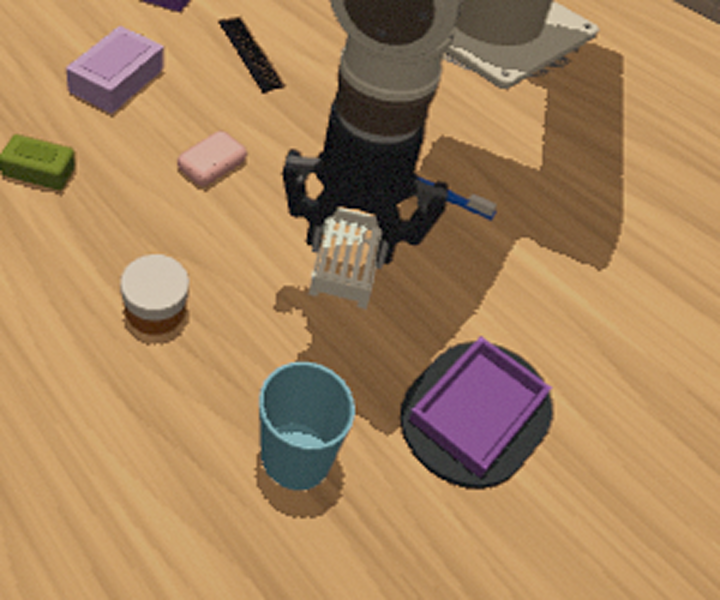

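The drainer hangs in the jaws at (345,255) and the base sits on the tray at (482,405). I'll check the drainer's tilt in the grip from depth.

Run:
```python
from h import *
f=ctrl.grab_frame("scene");W=cloud(f)
m=[m for m in ctrl.masks_of("drainer_c",f)][0];print(m["p"],m["point"])
p=W[m["region"]];p=p[np.isfinite(p[:,2])]
d=np.array([np.cos(.641),np.sin(.641)]);u=(p[:,:2]-[.4633,.1942])@d
v=(p[:,:2]-[.4633,.1942])@np.array([-d[1],d[0]])
for a in np.arange(-.05,.05,.01):
    k=(u>a)&(u<a+.01)&(abs(v)<.03)
    if k.sum()>3: print(round(a,3),k.sum(),np.round(np.percentile(p[k,2],[10,50,90]),4),np.round([v[k].min(),v[k].max()],3))
```

```text
0.75 [392.3, 257.8]
-0.05 105 [0.0515 0.0595 0.0672] [-0.026  0.025]
-0.04 54 [0.0514 0.0552 0.0567] [-0.026  0.024]
-0.03 76 [0.0018 0.055  0.0569] [-0.026  0.025]
-0.02 47 [0.0545 0.0557 0.0575] [-0.026  0.023]
-0.01 39 [0.0542 0.0557 0.0571] [-0.025  0.023]
0.0 51 [0.0539 0.056  0.0578] [-0.025  0.024]
0.01 54 [0.0544 0.0555 0.0584] [-0.025  0.025]
0.02 71 [0.0522 0.0559 0.058 ] [-0.025  0.025]
0.03 37 [0.0488 0.0627 0.0685] [-0.027  0.025]
0.04 144 [0.0504 0.0594 0.068 ] [-0.027  0.025]
```

Level and centred. I'll seat it.

Run:
```python
from h import *
ctrl.line_to([.4633,.1942,.30],feed=.2)
c=[.4560,.3528]
place(c,.128+np.pi/2,.1995)
look("scene","e1",(200,400,330,560),3)
ctrl.command_gripper(.072)
ctrl.line_to([*c,.30],feed=.15)
ctrl.move_to([.50,.1,.32],Rt(-.95+np.pi/2))
meas("base_c",.024,c,pmin=.1)
meas("drainer_c",.038,c,pmin=.1)
look("scene","e",(260,400,370,570),3.5)
print(ctrl.state()["t"])
```

```text
place True [0.4559 0.3529 0.2001] [-0.09 -0.65  4.38] 0.05027674680001764 20.9417
base_c top 0.63 rect [0.457  0.3528] [105.  72.] 0.141 mom [0.4551 0.3477] 0.091 z 0.0228
base_c scene 0.97 rect [0.456  0.3525] [104.  69.] 0.125 mom [0.4728 0.361 ] -0.255 z 0.025
drainer_c top 0.61 rect [0.4566 0.3527] [87. 54.] 0.126 mom [0.4585 0.3529] 0.202 z 0.036
drainer_c scene 0.74 rect [0.455 0.352] [89. 53.] 0.12 mom [0.4567 0.3524] 0.152 z 0.0381
23.625
```

View pics/e.png

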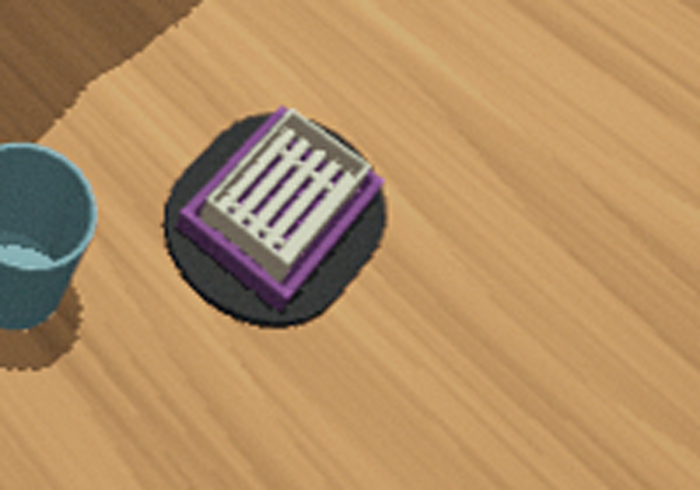

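Drainer is seated: its top reads z≈0.037–0.038 and it is concentric in the base within about 1 mm. Now the soap.

Run:
```python
from h import *
c=np.array([.619,-.111]);a=-.955;R=Rt(a+np.pi/2)
q=[ctrl.solve_ik([*c,.2],Rt(a+s*np.pi/2)) for s in(1,-1)];print([np.round(x,2) if x is not None else None for x in q])
ctrl.move_to([*c,.28],R); ctrl.command_gripper(.065)
hit=ctrl.line_to([*c,.190],feed=.08,contact_N=6)
ctrl.command_gripper(.025)
s=ctrl.state();print(hit,s["position"],s["ft_force"],s["opening"],s["t"])
ctrl.line_to([*c,.24],feed=.1)
s=ctrl.state();print(s["position"],s["ft_force"],s["opening"],s["t"])
f=look("scene","f",(100,300,150,400),3)
W=cloud(f)
m=ctrl.masks_of("soap_c",f)[0];print(m["p"],m["point"])
p=W[m["region"]];p=p[np.isfinite(p[:,2])&(p[:,2]>.04)]
d=np.array([np.cos(a),np.sin(a)]);u=(p[:,:2]-c)@d;v=(p[:,:2]-c)@np.array([-d[1],d[0]])
for b in np.arange(-.05,.05,.01):
    k=(u>b)&(u<b+.01)&(abs(v)<.024)
    if k.sum()>3: print(round(b,3),k.sum(),np.round(np.percentile(p[k,2],[2,50,95]),4),np.round([u[k].min(),u[k].max()],3))
```

```text
[array([-0.18,  0.64,  0.07,  1.  ,  0.  ,  0.78]), array([-0.18,  0.64,  0.07,  1.  ,  0.  , -2.36])]
False [ 0.61944284 -0.11105815  0.19106987] [-0.56102434 -0.4699353   3.4100366 ] 0.04060820741208738 26.4417
[ 0.6187051  -0.1109333   0.23951208] [-0.85905075  0.15235107 -1.76873139] 0.04027648099154071 27.0917
0.91 [268.4, 206.1]
-0.04 101 [0.056  0.0724 0.0802] [-0.038 -0.03 ]
-0.03 74 [0.0544 0.0792 0.0818] [-0.03 -0.02]
-0.02 81 [0.055  0.0788 0.0828] [-0.02 -0.01]
-0.01 49 [0.0542 0.0796 0.082 ] [-0.01 -0.  ]
0.0 25 [0.0531 0.0789 0.0812] [0.    0.009]
0.01 20 [0.0516 0.0618 0.0763] [0.01 0.02]
0.02 35 [0.0537 0.0684 0.0789] [0.02 0.03]
0.03 10 [0.0585 0.0684 0.0767] [0.03  0.035]
```

View pics/f.png

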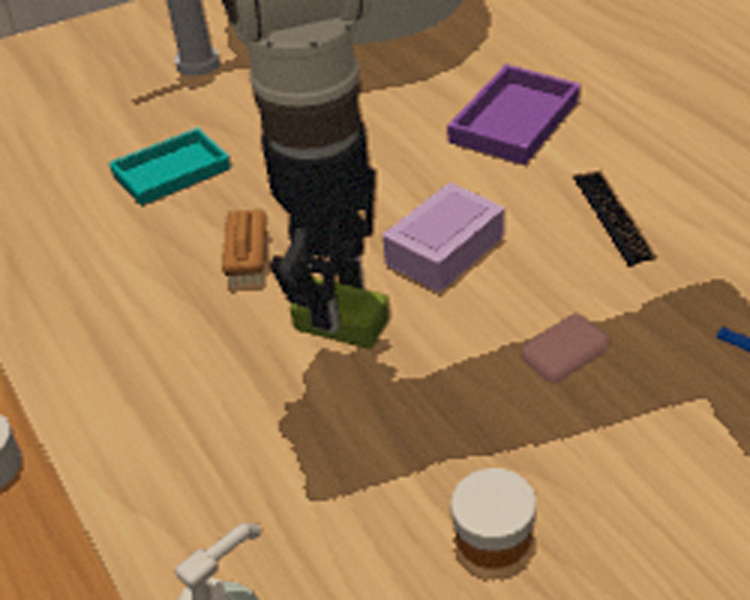

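Soap held level at pixel (342,315) and centred within about 1 mm. I'll place it.

Run:
```python
from h import *
ctrl.line_to([.619,-.111,.33],feed=.2)
c=[.4561,.3526]
place(c,.126+np.pi/2,.215,zup=.33)
ctrl.command_gripper(.062)
ctrl.line_to([*c,.33],feed=.15)
ctrl.move_to([.467,-.05,.32],Rt(.312+np.pi/2))
meas("base_c",.024,c,pmin=.1)
meas("drainer_c",.038,c,pmin=.1)
meas("soap_c",.055,c,pmin=.1)
meas("lid_c",.037,[.467,-.19],pmin=.1)
look("scene","g",(260,400,370,570),3.5)
print(ctrl.state()["t"])
```

```text
place True [0.456  0.3526 0.216 ] [0.11 0.16 3.9 ] 0.04028415761003953 31.0
base_c top 0.83 rect [0.457  0.3525] [104.  70.] 0.137 mom [0.4531 0.3407] 0.099 z 0.0228
base_c top 0.42 rect [0.4503 0.3352] [94. 45.] -0.417 mom [0.4591 0.3416] -0.446 z 0.0267
base_c scene 0.9 rect [0.4553 0.3525] [106.  69.] 0.127 mom [0.4736 0.3581] -0.179 z 0.0248
drainer_c top 0.5 rect [0.4553 0.3515] [85. 52.] 0.122 mom [0.4468 0.3358] -0.282 z 0.0365
drainer_c scene 0.9 rect [0.4634 0.3725] [95. 44.] -0.377 mom [0.4789 0.3682] -0.252 z 0.0379
soap_c top 0.88 rect [0.4572 0.3519] [74. 42.] 0.116 mom [0.4578 0.3507] 0.165 z 0.054
soap_c scene 0.96 rect [0.457  0.3522] [76. 42.] 0.127 mom [0.4601 0.3533] 0.125 z 0.0562
lid_c top 0.95 rect [ 0.4674 -0.1909] [102.  69.] 0.315 mom [ 0.4668 -0.1904] 0.324 z 0.0365
lid_c scene 0.83 rect [ 0.4678 -0.1903] [102.  70.] 0.314 mom [ 0.4715 -0.1868] 0.326 z 0.0384
34.6
```

View pics/g.png

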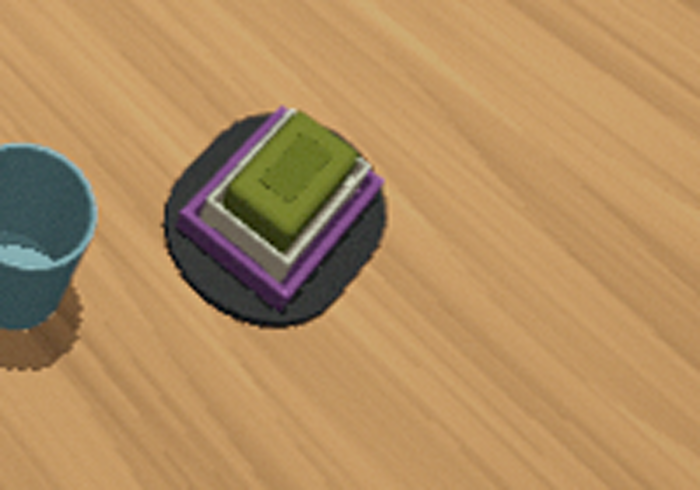

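Soap lies in the drainer, with its top at z≈0.055 as expected and centred within 1.5 mm. Now the lid.

Run:
```python
from h import *
c=np.array([.4676,-.1906]);a=.314;R=Rt(a+np.pi/2)
ctrl.move_to([*c,.28],R); ctrl.command_gripper(.085)
hit=ctrl.line_to([*c,.178],feed=.08,contact_N=6)
ctrl.command_gripper(.045)
s=ctrl.state();print(hit,s["position"],s["ft_force"],s["opening"],s["t"])
ctrl.line_to([*c,.24],feed=.1)
s=ctrl.state();print(s["position"],s["ft_force"],s["opening"],s["t"])
f=look("scene","i",(80,280,200,450),3)
W=cloud(f)
m=ctrl.masks_of("lid_c",f)[0];print(m["p"],m["point"])
p=W[m["region"]];p=p[np.isfinite(p[:,2])&(p[:,2]>.04)]
d=np.array([np.cos(a),np.sin(a)]);u=(p[:,:2]-c)@d;v=(p[:,:2]-c)@np.array([-d[1],d[0]])
for b in np.arange(-.06,.06,.01):
    k=(u>b)&(u<b+.01)&(abs(v)<.04)
    if k.sum()>3: print(round(b,3),k.sum(),np.round(np.percentile(p[k,2],[2,50,90]),4),np.round([u[k].min(),u[k].max()],3))
```

```text
False [ 0.46804367 -0.19076406  0.17887995] [ 0.05194096 -0.24507932  5.06640463] 0.06734845826482826 37.3167
[ 0.46723275 -0.19043527  0.23941455] [ 0.12952564  0.04937283 -0.7279874 ] 0.06715676742432584 38.0833
0.73 [450.0, 312.6]
```

View pics/i.png

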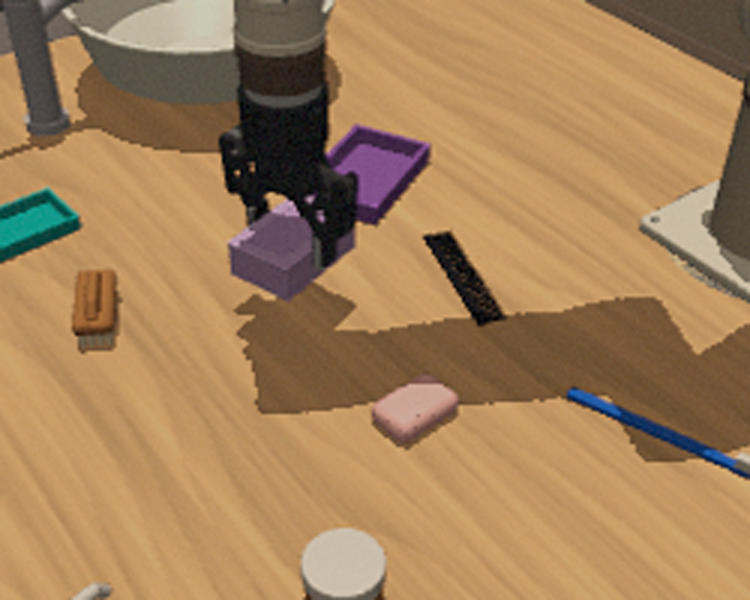

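Lid is in the grip at (290,245). The network picked the box on the tray instead, so I'll check the lid by depth alone.

Run:
```python
from h import *
c=np.array([.4676,-.1906]);a=.314
f=ctrl.grab_frame("scene");W=cloud(f)
C=f["color"].astype(int)
p=W[(C[...,2]>C[...,1]+12)&(C[...,0]>C[...,1])];p=p[np.isfinite(p[:,2])]
d=np.array([np.cos(a),np.sin(a)]);u=(p[:,:2]-c)@d;v=(p[:,:2]-c)@np.array([-d[1],d[0]])
for b in np.arange(-.06,.06,.01):
    k=(u>b)&(u<b+.01)&(abs(v)<.04)&(p[:,2]>.05)
    if k.sum()>3: print(round(b,3),k.sum(),np.round(np.percentile(p[k,2],[2,50,90]),4),np.round([u[k].min(),u[k].max()],3),np.round([v[k].min(),v[k].max()],3))
```

```text
-0.05 9 [0.068  0.0809 0.0986] [-0.05  -0.042] [-0.016  0.034]
-0.04 13 [0.0681 0.0966 0.0987] [-0.038 -0.03 ] [-0.031  0.035]
-0.03 22 [0.0716 0.0983 0.0993] [-0.03 -0.02] [-0.031  0.036]
-0.02 28 [0.0968 0.0993 0.1002] [-0.019 -0.011] [-0.033  0.009]
-0.01 49 [0.0973 0.0988 0.1315] [-0.01 -0.  ] [-0.034  0.037]
0.0 53 [0.0726 0.0987 0.1003] [0.   0.01] [-0.034  0.037]
0.01 73 [0.0691 0.0987 0.1006] [0.01 0.02] [-0.035  0.036]
0.02 72 [0.0682 0.0983 0.1   ] [0.02 0.03] [-0.033  0.036]
0.03 75 [0.0701 0.0983 0.0999] [0.03 0.04] [-0.031  0.035]
0.04 216 [0.0641 0.0861 0.0985] [0.04 0.05] [-0.033  0.036]
0.05 15 [0.0667 0.0831 0.0956] [0.05  0.051] [-0.026  0.031]
```

Run:
```python
from h import *
ctrl.line_to([.4676,-.1906,.34],feed=.2)
c=[.4562,.3526]
place(c,.128+np.pi/2,.203,zup=.34,N=5)
look("scene","j",(230,400,370,600),3.4)
```

```text
place True [0.4562 0.3526 0.2029] [ 0.04 -0.08  4.46] 0.06663013028144818 42.4333
```

View pics/j.png

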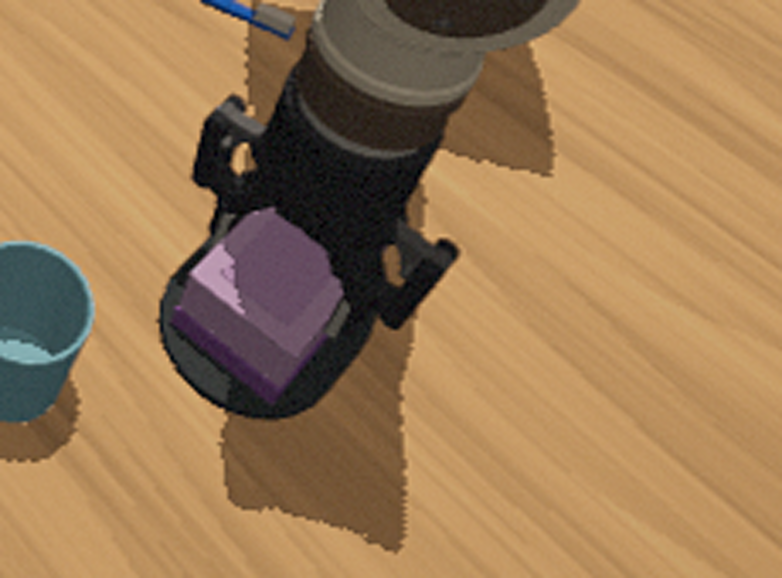

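The lid sits flush on the base at (260,300), with contact at exactly the predicted height. I'll release and check.

Run:
```python
from h import *
c=[.4562,.3526]
ctrl.command_gripper(.085)
ctrl.line_to([*c,.33],feed=.12)
ctrl.move_to([.45,-.05,.35],Rt(np.pi/2))
meas("lid_c",.061,c,pmin=.1)
meas("base_c",.024,c,pmin=.1)
for k,z,n in(("pink_c",.022,[.459,-.011]),("brush_c",.04,[.628,-.29]),("jar_c",.044,[.618,.107]),("tumbler_c",.085,[.607,.292])): meas(k,z,n)
f=look("scene","k",(230,400,370,600),3.4)
W=cloud(f);s=(abs(W[...,2]-.061)<.008)&(np.hypot(W[...,0]-c[0],W[...,1]-c[1])<.05)
p=W[s];A=np.c_[p[:,:2]-c,np.ones(len(p))];print("plane",np.linalg.lstsq(A,p[:,2],rcond=None)[0],len(p))
look("top","k2",(100,300,100,400),2.5)
print(ctrl.state()["t"])
```

```text
lid_c top 0.64 rect [0.4553 0.3518] [102.  69.] 0.144 mom [0.4548 0.351 ] 0.101 z 0.0606
lid_c scene 0.59 rect [0.4544 0.3515] [104.  68.] 0.135 mom [0.4585 0.3534] 0.134 z 0.0628
pink_c scene 0.68 rect [ 0.4618 -0.0074] [68. 42.] 0.091 mom [ 0.4639 -0.0057] 0.057 z 0.0225
brush_c top 0.56 rect [ 0.6281 -0.2889] [61. 11.] 1.071 mom [ 0.6278 -0.2885] 1.083 z 0.0396
brush_c scene 0.63 rect [ 0.6307 -0.2854] [56. 12.] 1.055 mom [ 0.6309 -0.283 ] 1.064 z 0.0407
jar_c top 0.81 rect [0.6179 0.1075] [61. 60.] 0.762 mom [0.6177 0.1075] 0.294 z 0.0431
jar_c scene 0.7 rect [0.6186 0.1087] [60. 60.] -1.279 mom [0.6196 0.1099] 1.058 z 0.0452
tumbler_c top 0.94 rect [0.6068 0.2911] [70. 70.] -0.434 mom [0.6069 0.293 ] 0.738 z 0.0833
tumbler_c scene 0.72 rect [0.6058 0.2924] [71. 69.] 0.435 mom [0.6051 0.2924] 0.632 z 0.0852
plane [-0.01015721 -0.00714935  0.06277658] 1532
46.8167
```

View pics/k.png

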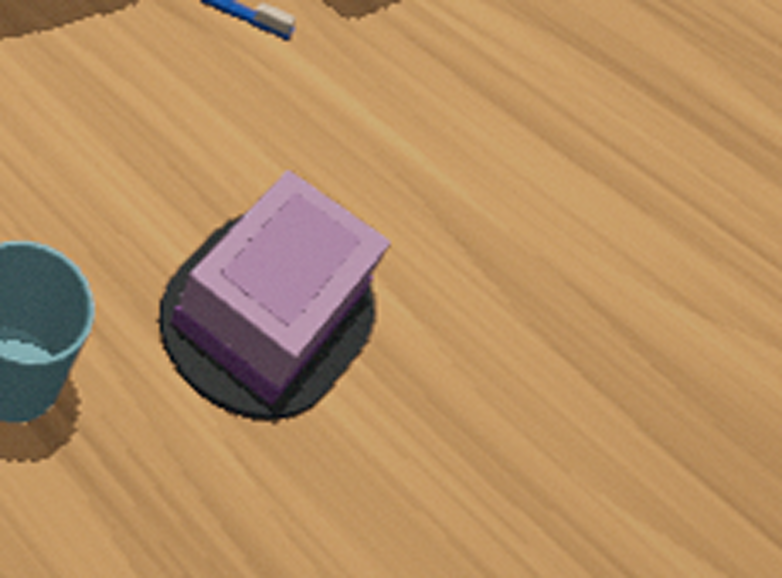

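View pics/k2.png

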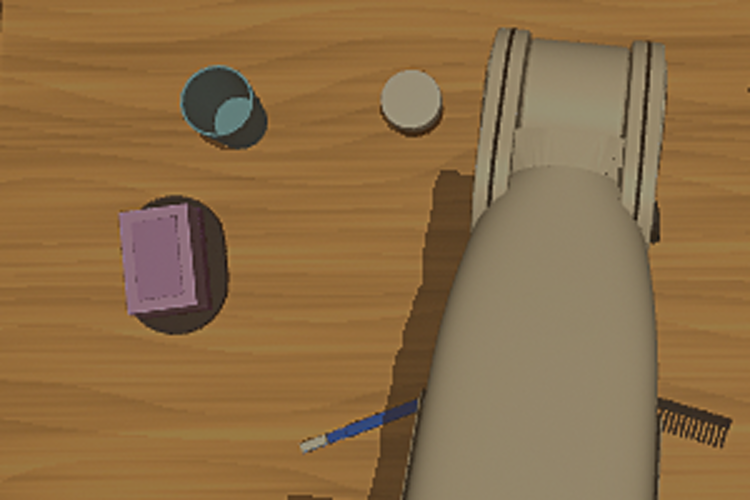

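The lid is level (tilt about 0.012 rad), at the right height and about 1.5 mm off centre, and the bystanders have not moved. Handing in.

```bash
python3 -c "
from workcell import ctrl
ctrl.sign_off();print(ctrl.state()['t'])"
```

```text
the job is handed in; nothing more can be done
the job is handed in; nothing more can be done
```

I put the soap box together on the slate tray in the order asked: small purple base, drainer, olive-green soap, then the lilac lid. I handed it in after about 47 s of robot time; no verdict was reported.

| Part | Last check |
|---|---|
| Base | Within about 1 mm of the tray centre, lengthwise angle matching (about 0.13 rad for both) |
| Drainer | Seated; top at about 0.037 m, within about 1 mm of the base centre |
| Soap | In the drainer; top at about 0.055 m, within about 1.5 mm of the drainer centre |
| Lid | On the rim; top at 0.061–0.063 m (0.061 expected), about 1.5 mm off the base centre, tilt about 0.012 rad |

**Bystanders:** The jar, brush and tumbler were all found within about 6 mm of their first positions. The pink soap also read about 5 mm off, but only one camera could see it, because the arm blocked the top view. I put that down to measuring error, as nothing came near it.

**Readings that disagreed:**
- Once the tray was partly covered by the base, its angle could not be read reliably. I relied on the readings taken while it was clear.
- The final base check after the lid went on gave no reading, so the base was last measured just before that. The final picture shows the lid square on the base.
- With the lid in the grip, the network's lid mask landed elsewhere, so I checked the lid's level by depth instead.

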